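Extend the watering lance to its next button hole

ROBOT

A 6-joint arm with a two-finger parallel gripper is mounted at the origin on the work surface; the furniture and walls round the work are solid. World frame = base frame: x ahead of the robot, y to its left, z up, the work surface at z = 0. Lengths are in m, angles in rad, forces in N, time in s.
With the tool pointing down it reaches from about 0.25 to 0.725 m from the base axis. Payload 4 kg.
Tool frame: the origin (TCP) lies midway between the tips of the shut fingers; the grasp point (between the pads) lies 19 mm behind it; z points along the fingers, y is the direction in which the jaws open and shut (so a half turn about z gives the same grasp; the last joint's range is limited). The gripper opens to 85 mm and grips with 20 to 120 N. Pads are 22 mm wide; open, the fingers measure 114 mm over their backs; the gripper's body (76 mm by 85 mm) begins 54 mm behind the grasp point. The pads swing forward as they close: fully open they stand 13 mm farther back than shut.
Start: joints at [1.176, 0.241, 0.005, 1.335, 0, 1.571], TCP at [0.192, 0.462, 0.21] pointing down, gripper open.
Joint ranges: [-2.72, 2.72], [-1.05, 1.87], [-1.09, 1.28], [-1.99, 2.15], [-1.42, 1.44], [-3.14, 3.14]. Speed limits (rad/s): [2.79, 2.79, 3.14, 3.14, 3.14, 3.14].

INTERFACE

Orientations are given as a unit quaternion [x, y, z, w].
In Python, from workcell import monitor, cams, order gives the robot as it stands.
- The arm moves only by the tool send_rows, never from a script. Its argument "moves" is a list of rows, each a list of 4 numbers: the shift along the tool's x, y, z as a fraction of full scale, then the turn about the tool's z as a fraction of full scale. A call has 1 to 20 rows; each row shifts and turns the commanded pose from where the row before left it, along the tool's axes as they then stand; what a row does not reach is not made up. Full scale, the value 1, is 100 cm for a shift and 0.1 rad for a turn. A row lasts 1/10 s, in which the tool goes at most 50 mm and 8.59 degrees, less where a joint would pass 70% of its speed; a pose out of reach is approached as far as the arm can. A call with a number of a shift or a turn outside -1 to 1 is refused whole. A call with a gripper value outside its range is refused whole. "claw" is the gripper's target within -1 to 1 (fully open at 1, half-way at 0, shut at -1), set as the call begins (left out, the last holds). The fingers move at their own pace and stop on an object; the grip force is fixed at half the most. Time passes only in rows, so rows that do not move let the fingers close. It gives the time, the measured TCP pose, the force and the opening at its end, in the units of the state.
- monitor.get_obs(): the state, without advancing time (a new reading comes with each control period).
- cams.camera(name): name is "side" or "top"; returns (picture, depth): 420x560x3 uint8, blue, green, red; 420x560 float32, m along the optical axis (not along the pixel's ray), 0 where there is no reading.
- cams.camera_info(name): a dict with "intrinsics" (3x3 intrinsics, pixels), "T" (4x4, takes a point from camera to world coordinates). Camera axes: x right, y up, looking along -z (the intrinsics and any distortion apply to the point x, -y, -z); pixel columns grow to the right and rows downward; lengths in m; the calibration is good to about 2 mm. A picture is of the moment at which its call begins. camera_info takes no time and is no camera call.
- order.job_done(): hands the job in, once; it reports no verdict.
The state is a dict: "clock": time; "joint_pos": joint angles; "joint_vel": joint speeds; "tau": joint torques, N m; "eef_pos": TCP position; "tool_rot": TCP orientation; "ft_force": force on the tool from outside, world axes, zero at the start; "ft_torque": the same for the moment, N m; "grip_width": finger opening in m.
Only numpy, scipy, OpenCV 4.12 (cv2) and the standard library are available. Lean on these libraries where they do the work, as an engineer would, in place of code of your own. Each camera call takes 0.05 s, during which the arm holds its last target.

TASK

Make the watering lance in the bench cradle longer: squeeze its spring button flush, slide the green sleeve outwards (towards its brass rose) until the button snaps out in the second hole, and give the sleeve a light push or pull to feel that the button really holds it. Work gently: never load the button hard, and leave the other things on the bench where they are. Let go when it is locked.

Things in the scene. Friction and masses are not known exactly. Their poses are not given: they have to be found in the camera images.
- lance_cradle: fixed wooden cradle board, 90 x 400 x 16 mm (x, y, z). A square dark metal tube (26 mm) lies level and clamped on it along the cradle's y axis, tube axis 80 mm above the bench. The green sleeve slides on this tube towards the cradle's +y, where its brass rose is. Origin: underside of the board, right below the spring button
- clamps (a point): middle of the two pipe clamps (at y = -165 and -245 mm in the cradle's frame, up to 97 mm high), at the height of the tube's axis. Besides these only a rest 24 mm wide in x stands under the sleeve, at y = 83 to 101 mm, up to 64 mm high
- button_tip (a point): outermost point of the round, domed steel spring button (10 mm diameter). It sits in the inner tube and sticks out through a hole in the sleeve's side that faces the cradle's -x; it never moves along y. Popped out it stands 6 mm proud of the sleeve's side, 22 mm from the tube's axis
- lance_button (a joint): how far the button is pressed in, m: 0 popped out, 0.006 flush with the sleeve's outside, 0.0075 when it rides under the sleeve's 1.5 mm wall; stop at 0.0105. Its spring pushes back with 2 to 5 N
- first_hole (a point): centre of the sleeve's first hole (13 mm), on the sleeve's outer face on the cradle's -x side; moves with the sleeve. The button stands in it at the start. The sleeve is 32 mm wide and 32 mm high and runs 115 mm back and 104 mm forward from here, so it can be pinched right here from above, one finger on the button, the other on the opposite wall
- lance_sleeve (a joint): how far the sleeve is slid out, m: 0 at the start, end stop 0.100. It rubs with about 3 N; with the button pressed flush about 8 N along the tube starts it off the first hole (the dome ducks under the wall). Unpressed, the button locks it with 1.5 mm of play each way
- sleeve_slot (a point): middle of the sleeve's slot with the steel stop plate (24 x 69 mm) that has the second hole (13 mm). The plate is adjustable and not measured: the button meets the hole after 50 to 78 mm of travel, pops out by itself (fingers may stay closed on the first hole) and then blocks the sleeve both ways, 1.5 mm of play each way. Load it at most 25 N
- pots_black: bystander: stack of black plastic pots, 76 mm wide, 108 mm high, origin at the centre of its underside
- pots_clay: bystander: stack of terracotta-coloured pots, 70 mm wide, 161 mm high, origin at the centre of its underside
- dibber: bystander: wooden dibber lying down, 200 mm long along its y, 30 mm high, origin under its centre

How it is judged:
By the outcome, as a careful person would: the job done as asked, in the order asked, and still so for the second after the job is handed in, with the robot touching nothing.
It also fails if it takes over 38 s, if anything falls off the work surface, if the arm or the gripper's body presses on something with over 40 N, if the wrist force passes 120 N, or if a joint passes its speed limit or range.

## Working session

There is one attempt and no reset: what is moved stays moved. The work goes in short steps, Python scripts to look and compute and a tool call to move; the robot and the scene stay as the last step left them, time stands still between calls to the robot, and variables do not carry over. Pictures are saved under pics/ and viewed, and the job is handed in when it is done.

Besides the shell and the picture viewer there is one more tool, called after ">>>" by a JSON object that holds its "method" and its "body". send_rows: Moves the arm, as the interface text tells. Its arguments: {"type":"object","properties":{"moves":{"type":"array","items":{"type":"array","items":{"type":"number","minimum":-1,"maximum":1}}},"claw":{"type":"number"}},"required":["moves"]}

```bash
ls; mkdir -p pics
python3 - <<'E'
from workcell import monitor,cams,order
import cv2,numpy as np
print(monitor.get_obs())
for n in("side","top"):
    p,d=cams.camera(n);i=cams.camera_info(n);print(n,i)
    cv2.imwrite(f"pics/{n}0.png",p);np.savez(f"{n}0.npz",p=p,d=d)
E
```

```text
pics
{'clock': 0.0, 'joint_pos': array([1.17599966e+00, 2.41391829e-01, 3.71836159e-03, 1.33520556e+00,
       1.91974180e-05, 1.57074818e+00]), 'joint_vel': array([ 2.93179881e-05,  6.19865944e-04, -1.87370738e-04, -4.41577454e-04,
        8.36300565e-04, -5.87886494e-04]), 'tau': array([ 7.20723947e-04, -3.72320473e+01,  2.52406043e+01,  1.70325249e-02,
        1.37929223e-04, -1.42405906e-06]), 'eef_pos': array([0.19204238, 0.46091072, 0.20922133]), 'tool_rot': array([ 1.96095152e-01,  9.80584319e-01, -1.01923748e-03, -2.13664807e-04]), 'ft_force': array([ 0.09372741,  0.55019923, -0.28262432]), 'ft_torque': array([-0.01340472,  0.05731514,  0.00914693]), 'grip_width': 0.08531258559018735}
side {'intrinsics': array([[543.54191857,   0.        , 288.4549211 ],
       [  0.        , 543.54191857, 209.92765607],
       [  0.        ,   0.        ,   1.        ]]), 'T': array([[ 0.91747802,  0.25879942, -0.30208764,  0.16879016],
       [-0.39705545,  0.5497936 , -0.73489725, -0.79256621],
       [-0.02410513,  0.79419762,  0.60718126,  0.92140564],
       [ 0.        ,  0.        ,  0.        ,  1.        ]])}
top {'intrinsics': array([[479.17942661,   0.        , 277.77657793],
       [  0.        , 479.17942661, 216.10920207],
       [  0.        ,   0.        ,   1.        ]]), 'T': array([[ 0.02305479,  0.99799753, -0.05890165,  0.49066377],
       [-0.99971209,  0.02262239, -0.00799751,  0.20320325],
       [-0.006649  ,  0.05906907,  0.99823175,  1.46169586],
       [ 0.        ,  0.        ,  0.        ,  1.        ]])}
```

View pics/side0.png

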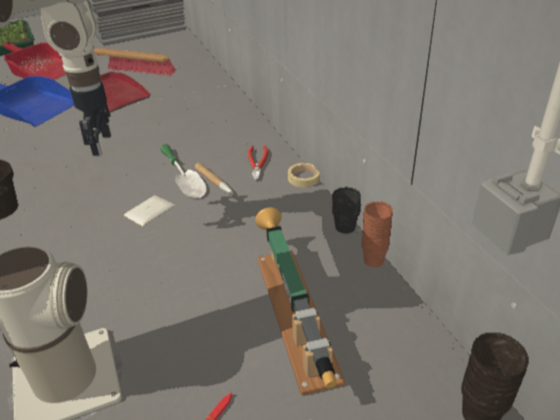

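View pics/top0.png

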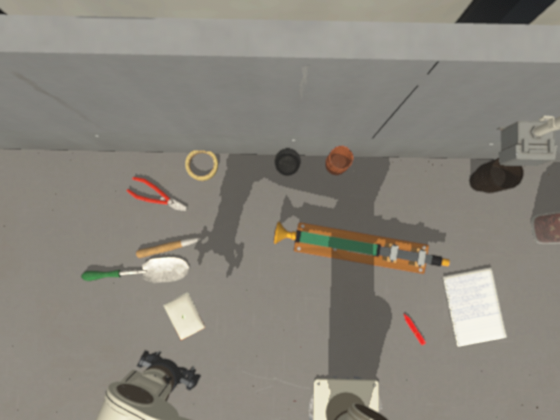

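```bash
cat > h.py <<'E'
import numpy as np,cv2
from workcell import cams
def ray(n,uv):
    i=cams.camera_info(n);K=i["intrinsics"];T=i["T"]
    uv=np.atleast_2d(np.asarray(uv,float))
    d=np.c_[(uv[:,0]-K[0,2])/K[0,0],-(uv[:,1]-K[1,2])/K[1,1],-np.ones(len(uv))]
    return T[:3,3],d@T[:3,:3].T
def onz(n,uv,z):
    o,d=ray(n,uv);return o+d*((z-o[2])/d[:,2])[:,None]
def dep(n,uv,dep):
    o,d=ray(n,uv);return o+d*np.asarray(dep)[:,None]
E
python3 - <<'E'
from h import *
for n in("top","side"):
    f=np.load(n+"0.npz");p,d=f["p"],f["d"]
    h=cv2.cvtColor(p,cv2.COLOR_BGR2HSV)
    m=((h[...,0]>55)&(h[...,0]<95)&(h[...,1]>90)).astype(np.uint8)
    if n=="top": box=(220,290,280,400)
    else: box=(215,310,255,320)
    mm=np.zeros_like(m);mm[box[0]:box[1],box[2]:box[3]]=m[box[0]:box[1],box[2]:box[3]]
    v,u=np.nonzero(mm);uv=np.c_[u,v]
    P=dep(n,uv,d[v,u]);print(n,len(u),np.percentile(P[:,2],[2,25,50,75,98]))
    if n=="top":
        t=P[P[:,2]>.085]
        w=onz(n,uv[P[:,2]>.085],.096)
        r=cv2.minAreaRect((w[:,:2]*1000).astype(np.float32));print(r,cv2.boxPoints(r))
    k=cv2.resize(p[box[0]-20:box[1]+20,box[2]-20:box[3]+40],None,fx=5 if n=="side" else 4.4,fy=5 if n=="side" else 4.4,interpolation=cv2.INTER_CUBIC)
    cv2.imwrite(f"pics/{n}z.png",k);print(k.shape)
    # wood
    if n=="top":
        m=((h[...,0]>5)&(h[...,0]<20)&(h[...,1]>120)).astype(np.uint8)
        m[:215]=0;m[280:]=0;m[:,:293]=0;m[:,440:]=0
        v,u=np.nonzero(m);P=dep(n,np.c_[u,v],d[v,u]);s=(P[:,2]<.03)
        w=onz(n,np.c_[u,v][s],.016)
        r=cv2.minAreaRect((w[:,:2]*1000).astype(np.float32));print('board',s.sum(),P[s,2].mean(),r,cv2.boxPoints(r))
E
```

```text
top 682 [0.0904502  0.09443271 0.09631552 0.09822491 0.10249035]
((498.50091552734375, 40.65483093261719), (220.61769104003906, 27.12948226928711), 81.34123992919922) [[468.4839   -66.354614]
 [495.30414  -70.438934]
 [528.51794  147.66428 ]
 [501.6977   151.7486  ]]
(484, 792, 3)
board 1945 0.0161845185147306 ((486.6464538574219, -37.03401184082031), (395.28228759765625, 87.02720642089844), 81.34639739990234) [[ 413.89105 -225.87814]
 [ 499.92752 -238.97229]
 [ 559.40186  151.81012]
 [ 473.3654   164.90427]]
side 331 [0.08170502 0.09509588 0.09654532 0.09776628 0.10000088]
(675, 625, 3)
```

View pics/topz.png

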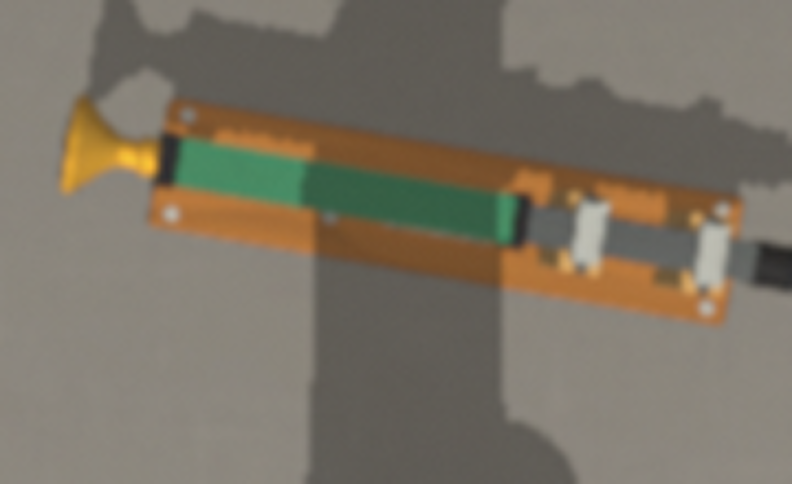

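View pics/sidez.png

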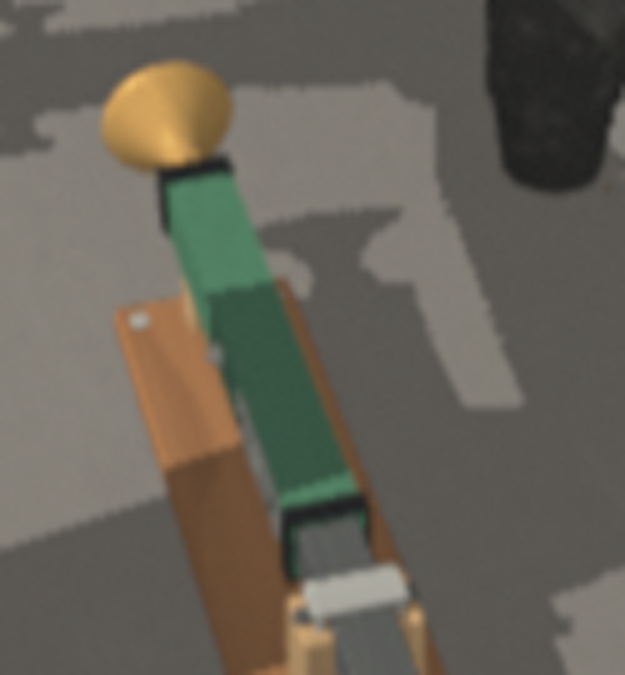

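Run:
```python
from h import *
a=[260+330.5/4.4-.4,200+217/4.4-.4]; b=[235+215/5-.4,195+353/5-.4]
print(a,b)
o1,d1=ray("top",a);o2,d2=ray("side",b);d1=d1[0];d2=d2[0]
A=np.c_[d1,-d2];s=np.linalg.lstsq(A,o2-o1,rcond=None)[0]
p,q=o1+s[0]*d1,o2+s[1]*d2;print(p,q)
print(onz("top",[a],.08),onz("side",[b],.08))
ey=np.array([.1506,.9886]);ex=np.array([.9886,-.1506])
c=np.array([.4985,.0407])
for P in (onz("top",[a],.08)[0],onz("side",[b],.08)[0]):
    print("rel to green centre, ex,ey",(P[:2]-c)@ex,(P[:2]-c)@ey)
# edges of green/top profile along the axis on z=.096, sampling
f=np.load("top0.npz");img=f["p"]
def proj(P):
    i=cams.camera_info("top");T=np.linalg.inv(i["T"]);X=T[:3,:3]@P+T[:3,3];K=i["intrinsics"]
    return K[0,0]*X[0]/-X[2]+K[0,2],K[1,1]*-X[1]/-X[2]+K[1,2]
for t in np.arange(-.15,.15,.006):
    u,v=proj(np.r_[c+ey*t,.096]);print(round(t,3),cv2.getRectSubPix(img,(1,1),(u,v))[0,0],end=';')
print()
for t in np.arange(-.03,.03,.002):
    u,v=proj(np.r_[c+ex*t+ey*.04,.096]);print(round(t,3),cv2.getRectSubPix(img,(1,1),(u,v))[0,0],end=';')
```

```text
[334.7136363636364, 248.9181818181818] [277.6, 265.20000000000005]
[0.48144975 0.04850172 0.08038049] [0.4837193  0.04772322 0.08045254]
[[0.48144721 0.0484591  0.08      ]] [[0.48388878 0.04817541 0.08      ]]
rel to green centre, ex,ey -0.018026910177658995 0.005102497556229361
rel to green centre, ex,ey -0.015570451186473216 0.00518973906614298
-0.15 [130 137 137];-0.144 [94 97 96];-0.138 [95 99 97];-0.132 [95 99 96];-0.126 [96 99 97];-0.12 [80 82 81];-0.114 [47 50 48];-0.108 [ 81 112  62];-0.102 [ 96 135  70];-0.096 [ 74 100  56];-0.09 [69 94 53];-0.084 [69 94 54];-0.078 [68 94 53];-0.072 [69 95 54];-0.066 [69 95 54];-0.06 [69 95 53];-0.054 [69 95 54];-0.048 [70 96 55];-0.042 [69 95 54];-0.036 [70 95 54];-0.03 [69 95 54];-0.024 [68 95 54];-0.018 [69 95 54];-0.012 [69 95 54];-0.006 [70 96 55];0.0 [70 95 54];0.006 [69 95 54];0.012 [70 95 54];0.018 [69 95 54];0.024 [70 96 54];0.03 [ 87 121  65];0.036 [101 140  72];0.042 [100 139  72];0.048 [ 99 138  72];0.054 [ 98 137  72];0.06 [ 98 137  73];0.066 [ 98 136  72];0.072 [ 98 136  71];0.078 [ 99 138  73];0.084 [100 138  74];0.09 [100 139  74];0.096 [100 139  73];0.102 [ 99 138  73];0.108 [ 85 117  66];0.114 [52 56 50];0.12 [49 62 75];0.126 [ 51 144 196];0.132 [ 54 168 227];0.138 [ 52 165 221];0.144 [ 54 175 232];
-0.03 [ 56 110 168];-0.028 [ 56 109 166];-0.026 [ 57 108 165];-0.024 [ 57 108 166];-0.022 [ 56 110 168];-0.02 [ 60 113 166];-0.018 [ 67 118 158];-0.016 [ 80 124 136];-0.014 [ 90 131 109];-0.012 [ 98 137  86];-0.01 [101 139  73];-0.008 [101 140  72];-0.006 [101 140  72];-0.004 [101 140  73];-0.002 [100 139  72];0.0 [100 139  72];0.002 [100 139  73];0.004 [100 139  73];0.006 [100 139  72];0.008 [ 99 138  70];0.01 [101 139  71];0.012 [ 98 137  85];0.014 [ 92 135 108];0.016 [ 84 132 140];0.018 [ 74 127 164];0.02 [ 65 123 177];0.022 [ 59 118 180];0.024 [ 55 111 170];0.026 [ 52 102 156];0.028 [ 49  93 141];
```

The side view shows the button at about (278, 265) and the top view shows it at about (335, 249). Both put it near world (0.482, 0.048, 0.080). That lies 115 mm ahead of the sleeve's rear end, as it should. The axis yaw is about -8.7°, and the tube centre at the button is about (0.499, 0.046).

>>> {"method": "send_rows", "body": {"moves": [[-0.03,-0.018,0,0],[-0.03,-0.018,0,0],[-0.03,-0.018,0,0],[-0.03,-0.018,0,0],[-0.03,-0.018,0,0],[-0.03,-0.018,0,0],[-0.03,-0.018,0,0],[-0.03,-0.018,0,0],[-0.03,-0.018,0,0],[-0.03,-0.018,0,0],[-0.03,-0.018,0,0],[-0.03,-0.018,0,0],[-0.03,-0.018,0,0],[-0.03,-0.018,0,0],[-0.023,-0.013,0,0]], "claw": 1}}

```text
clock: 1.6
eef_pos: [0.4999, 0.0447, 0.2096]
tool_rot: [0.197, 0.98, -0.0, -0.0]
ft_force: [-0.3, 0.4, -0.3]
grip_width: 0.0852
```

>>> {"method": "send_rows", "body": {"moves": [[0,0,0,1],[0,0,0,1],[0,0,0,1],[0,0,0,1],[0,0,0,1],[0,0,0,1],[0,0,0,1],[0,0,0,1],[0,0,0,1],[0,0,0,1],[0,0,0,1],[0,0,0,1],[0,0,0,1],[0,0,0,0.27],[0,0,0,0],[0,0,0,0]]}}

```text
clock: 3.2
eef_pos: [0.4992, 0.0465, 0.2099]
tool_rot: [0.758, 0.652, -0.0, -0.0]
ft_force: [-0.7, 0.6, -0.7]
grip_width: 0.0855
```

>>> {"method": "send_rows", "body": {"moves": [[0,0,0.02,0],[0,0,0.02,0],[0,0,0.02,0],[0,0,0.02,0],[0,0,0.02,0],[0,0,0.015,0],[0,0,0.015,0],[0,0,0.012,0],[0,0,0.011,0],[0,0,0,0],[0,0,0,0]]}}

```text
clock: 4.3
eef_pos: [0.4994, 0.0465, 0.0572]
tool_rot: [0.758, 0.652, -0.0, -0.0]
ft_force: [-0.2, 0.2, -0.1]
grip_width: 0.0853
```

Run:
```python
from h import *
p,d=cams.camera("side")
cv2.imwrite("pics/s1.png",cv2.resize(p[180:320,220:360],None,fx=4.2,fy=4.2,interpolation=cv2.INTER_CUBIC))
```

```text
(no output)
```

View pics/s1.png

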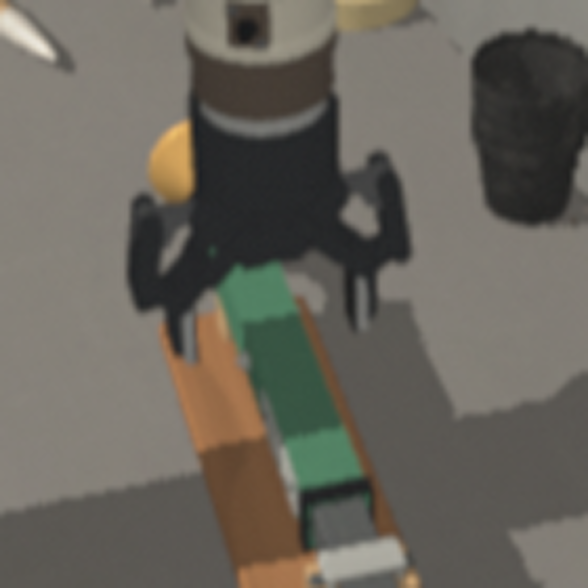

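>>> {"method": "send_rows", "body": {"moves": [[0,0,0,0],[0,0,0,0],[0,0,0,0],[0,0,0,0],[0,0,0,0],[0,0,0,0]], "claw": 0.06}}

```text
clock: 4.95
eef_pos: [0.4993, 0.0465, 0.0571]
tool_rot: [0.758, 0.652, 0.0, 0.0]
ft_force: [0.3, 0.6, 0.5]
grip_width: 0.0453
```

Run:
```python
from h import *
p,d=cams.camera("side")
cv2.imwrite("pics/s2.png",cv2.resize(p[210:310,240:340],None,fx=6,fy=6,interpolation=cv2.INTER_CUBIC))
```

```text
(no output)
```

View pics/s2.png

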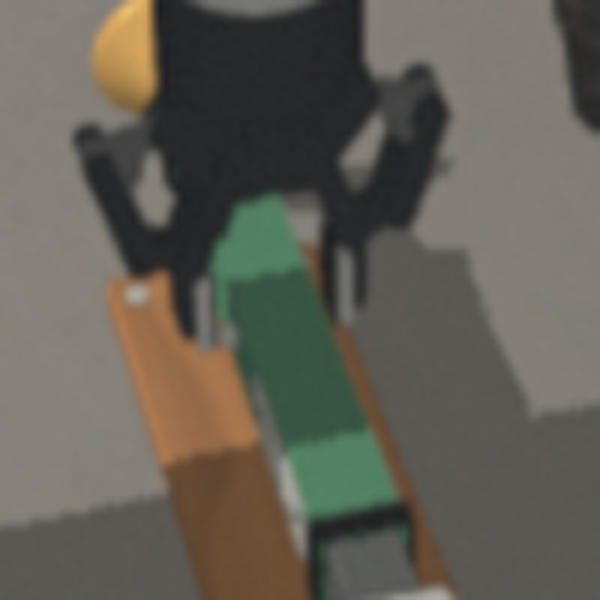

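Run:
```python
from h import *
i=cams.camera_info("side");T=np.linalg.inv(i["T"]);K=i["intrinsics"]
def proj(P):
    X=T[:3,:3]@P+T[:3,3]
    return np.array([K[0,0]*X[0]/-X[2]+K[0,2],K[1,1]*-X[1]/-X[2]+K[1,2]])
ey=np.array([.1495,.9887]);ex=np.array([.9887,-.1495]);t=np.array([.4993,.0465])
f=lambda a,b,z:((proj(np.r_[t+ex*a+ey*b,z])-[240,210]+.5)*6).round()
for a in(-.0226,.0226):
  for b in (-.011,.011):
    for z in(.06,.09): print("pad",a,b,z,f(a,b,z))
print("btn",f(-.022,0,.08),f(-.016,0,.08))
for b in(-.04,0,.03): print("sleeve top edges",b,f(-.016,b,.096),f(.016,b,.096))
```

```text
pad -0.0226 -0.011 0.06 [219. 395.]
pad -0.0226 -0.011 0.09 [216. 337.]
pad -0.0226 0.011 0.06 [205. 356.]
pad -0.0226 0.011 0.09 [202. 298.]
pad 0.0226 -0.011 0.06 [335. 372.]
pad 0.0226 -0.011 0.09 [333. 313.]
pad 0.0226 0.011 0.06 [319. 333.]
pad 0.0226 0.011 0.09 [318. 275.]
btn [211. 336.] [227. 333.]
sleeve top edges -0.04 [252. 374.] [337. 357.]
sleeve top edges 0 [225. 302.] [308. 286.]
sleeve top edges 0.03 [206. 250.] [288. 234.]
```

Run:
```python
from h import *
p,d=cams.camera("side");np.savez("s3.npz",p=p,d=d)
ey=np.array([.1495,.9887]);ex=np.array([.9887,-.1495]);t=np.array([.4993,.0465])
for u in (271,272,273,274,275,276,277,278,295,296,297,298,299):
  for v in range(250,272,2):
    P=dep("side",[[u,v]],[d[v,u]])[0];print(u,v,p[v,u],"ex %.1f ey %.1f z %.1f"%tuple(1000*np.r_[(P[:2]-t)@ex,(P[:2]-t)@ey,P[2]]))
```

```text
271 250 [40 39 37] ex -30.5 ey -10.3 z 137.6
271 252 [41 40 39] ex -31.0 ey -11.7 z 133.2
271 254 [40 39 38] ex -31.9 ey -15.0 z 130.4
271 256 [42 41 40] ex -31.8 ey -13.2 z 123.0
271 258 [50 50 49] ex -30.8 ey -6.9 z 111.3
271 260 [46 45 45] ex -31.4 ey -8.2 z 106.6
271 262 [46 45 43] ex -31.6 ey -7.9 z 100.5
271 264 [41 41 39] ex -31.2 ey -4.7 z 91.4
271 266 [57 75 99] ex -18.1 ey 63.9 z 19.8
271 268 [ 76 114 160] ex -19.4 ey 59.0 z 18.0
271 270 [ 74 111 156] ex -20.7 ey 54.1 z 16.3
272 250 [39 39 37] ex -27.9 ey -8.7 z 135.6
272 252 [41 40 38] ex -28.3 ey -9.3 z 130.4
272 254 [40 39 38] ex -29.0 ey -11.6 z 126.7
272 256 [54 53 52] ex -29.1 ey -10.5 z 119.9
272 258 [79 81 80] ex -28.4 ey -6.0 z 109.9
272 260 [75 76 76] ex -29.1 ey -8.2 z 106.1
272 262 [73 74 74] ex -29.0 ey -6.5 z 98.5
272 264 [68 69 68] ex -29.8 ey -8.8 z 94.8
272 266 [ 75  87 103] ex -15.8 ey 63.6 z 19.5
272 268 [ 82 114 157] ex -16.8 ey 60.0 z 16.4
272 270 [ 78 116 163] ex -18.5 ey 52.8 z 16.9
273 250 [41 39 38] ex -26.9 ey -14.6 z 140.4
273 252 [41 40 38] ex -26.5 ey -11.2 z 131.6
273 254 [41 41 38] ex -27.0 ey
[... 4574 characters left out ...]
 -10.9 z 93.3
298 262 [104 108 109] ex 29.6 ey -10.4 z 86.7
298 264 [80 88 96] ex 51.5 ey 72.5 z 0.4
298 266 [63 78 98] ex 45.0 ey 48.3 z 17.3
298 268 [ 56  78 107] ex 44.1 ey 45.4 z 13.6
298 270 [ 55  79 105] ex 41.1 ey 34.3 z 17.9
299 250 [41 40 39] ex 31.8 ey -12.6 z 124.1
299 252 [48 47 47] ex 32.5 ey -9.7 z 115.5
299 254 [55 55 53] ex 33.8 ey -4.6 z 104.8
299 256 [58 58 57] ex 33.2 ey -6.5 z 100.5
299 258 [58 58 57] ex 32.4 ey -9.0 z 96.9
299 260 [64 65 65] ex 33.4 ey -5.0 z 87.0
299 262 [86 90 93] ex 56.5 ey 81.4 z -2.1
299 264 [83 89 92] ex 53.5 ey 70.2 z 1.9
299 266 [79 85 92] ex 51.8 ey 64.2 z 1.1
299 268 [64 79 98] ex 46.7 ey 45.6 z 12.7
299 270 [ 56  78 104] ex 43.2 ey 32.9 z 18.6
```

Run:
```python
from h import *
f=np.load("s3.npz");p,d=f["p"],f["d"]
ey=np.array([.1495,.9887]);ex=np.array([.9887,-.1495]);t=np.array([.4993,.0465])
for u in (270,273,284,288,294,300):
  for v in range(226,250,2):
    P=dep("side",[[u,v]],[d[v,u]])[0];print(u,v,p[v,u].mean().round(),"ex %.0f ey %.0f z %.0f"%tuple(1000*np.r_[(P[:2]-t)@ex,(P[:2]-t)@ey,P[2]]),end=' | ')
  print()
```

```text
270 226 38.0 ex -31 ey -19 z 211 | 270 228 39.0 ex -30 ey -11 z 200 | 270 230 42.0 ex -30 ey -11 z 195 | 270 232 41.0 ex -30 ey -10 z 188 | 270 234 40.0 ex -31 ey -11 z 184 | 270 236 41.0 ex -31 ey -11 z 178 | 270 238 40.0 ex -31 ey -10 z 172 | 270 240 38.0 ex -28 ey 7 z 151 | 270 242 36.0 ex -29 ey 4 z 149 | 270 244 37.0 ex -30 ey 1 z 146 | 270 246 37.0 ex -29 ey 7 z 134 | 270 248 38.0 ex -30 ey 2 z 133 | 
273 226 40.0 ex -26 ey -26 z 216 | 273 228 39.0 ex -27 ey -26 z 211 | 273 230 40.0 ex -25 ey -14 z 196 | 273 232 41.0 ex -24 ey -13 z 189 | 273 234 41.0 ex -24 ey -11 z 182 | 273 236 40.0 ex -25 ey -14 z 179 | 273 238 39.0 ex -25 ey -12 z 172 | 273 240 39.0 ex -25 ey -12 z 166 | 273 242 38.0 ex -23 ey 1 z 149 | 273 244 37.0 ex -26 ey -14 z 156 | 273 246 39.0 ex -26 ey -14 z 151 | 273 248 39.0 ex -27 ey -17 z 149 | 
284 226 41.0 ex -6 ey -39 z 221 | 284 228 40.0 ex -6 ey -35 z 213 | 284 230 40.0 ex -6 ey -39 z 211 | 284 232 41.0 ex -0 ey -10 z 181 | 284 234 40.0 ex -1 ey -13 z 178 | 284 236 40.0 ex -1 ey -14 z 173 | 284 238 39.0 ex -1 ey -11 z 165 | 284 240 41.0 ex -1 ey -12 z 161 
[... 629 characters left out ...]
 294 232 40.0 ex 21 ey -12 z 178 | 294 234 39.0 ex 20 ey -18 z 178 | 294 236 39.0 ex 19 ey -20 z 173 | 294 238 40.0 ex 20 ey -15 z 163 | 294 240 40.0 ex 20 ey -17 z 159 | 294 242 39.0 ex 20 ey -15 z 152 | 294 244 47.0 ex 19 ey -18 z 149 | 294 246 57.0 ex 25 ey 6 z 122 | 294 248 41.0 ex 24 ey -1 z 122 | 
300 226 39.0 ex 36 ey -9 z 189 | 300 228 39.0 ex 35 ey -12 z 185 | 300 230 59.0 ex 36 ey -9 z 177 | 300 232 106.0 ex 90 ey 189 z 1 | 300 234 126.0 ex 87 ey 180 z 2 | 300 236 123.0 ex 85 ey 173 z 2 | 300 238 90.0 ex 83 ey 165 z 2 | 300 240 74.0 ex 40 ey 9 z 133 | 300 242 42.0 ex 40 ey 7 z 130 | 300 244 39.0 ex 36 ey -5 z 134 | 300 246 40.0 ex 35 ey -11 z 133 | 300 248 40.0 ex 34 ey -12 z 129 |
```

The pads span z ≈ 84–118 mm in the depth image, about 20–25 mm higher than the reported TCP implies. If I closed now they would miss the button, so I'm going lower and looking again.

>>> {"method": "send_rows", "body": {"moves": [[0,0,0.005,0],[0,0,0.005,0],[0,0,0.005,0],[0,0,0.003,0],[0,0,0,0]]}}

```text
clock: 5.55
eef_pos: [0.4987, 0.0465, 0.0383]
tool_rot: [0.758, 0.652, -0.001, -0.0]
ft_force: [-0.0, -0.5, -0.6]
grip_width: 0.0452
```

```bash
cat > look.py <<'E'
from h import *
import sys
n=sys.argv[1]
p,d=cams.camera("side")
cv2.imwrite(f"pics/{n}.png",cv2.resize(p[200:310,230:340],None,fx=5.4,fy=5.4,interpolation=cv2.INTER_CUBIC))
ey=np.array([.1495,.9887]);ex=np.array([.9887,-.1495]);t=np.array([.4993,.0465])
g=(p.max(2).astype(int)-p.min(2)<8)&(p.mean(2)>75)
g[:250]=0;g[300:]=0;g[:,:265]=0;g[:,305:]=0
v,u=np.nonzero(g);P=dep("side",np.c_[u,v],d[v,u])
a=(P[:,:2]-t)@ex;b=(P[:,:2]-t)@ey
for lo,hi in((-.032,-.019),(.019,.032)):
    s=(a>lo)&(a<hi)&(P[:,2]>.04)&(P[:,2]<.13)
    print("pad",s.sum(),"z",np.percentile(P[s,2],[3,50,97]).round(4),"ey",np.median(b[s]).round(4),"ex",np.percentile(a[s],[5,95]).round(4))
E
python3 look.py s4
```

```text
pad 22 z [0.0699 0.0846 0.0994] ey -0.01 ex [-0.0294 -0.0256]
pad 27 z [0.0701 0.0878 0.0997] ey -0.0112 ex [0.0241 0.0299]
```

View pics/s4.png

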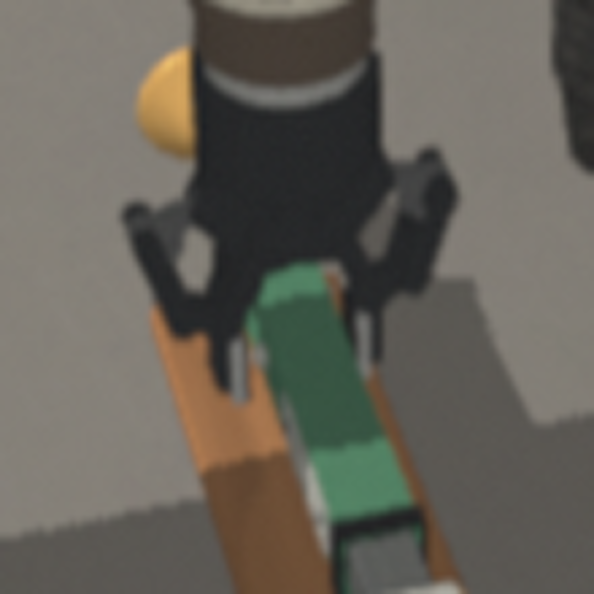

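>>> {"method": "send_rows", "body": {"moves": [[0,0,0.003,0],[0,0,0,0]]}}

```text
clock: 5.8
eef_pos: [0.4992, 0.0465, 0.0359]
tool_rot: [0.758, 0.652, -0.0, -0.0]
ft_force: [-0.7, -0.1, -0.6]
grip_width: 0.0453
```

>>> {"method": "send_rows", "body": {"moves": [[0,0,0,0],[0,0,0,0],[0,0,0,0],[0,0,0,0]], "claw": -0.35}}

```text
clock: 6.2
eef_pos: [0.501, 0.0463, 0.0366]
tool_rot: [0.759, 0.652, 0.001, 0.001]
ft_force: [5.4, -1.2, -1.6]
grip_width: 0.032
```

Width is 32 mm, so the button is flush. The 5 N sideways force means about 1.5 mm of centring error, which I'll relax before starting the slide.

>>> {"method": "send_rows", "body": {"moves": [[0,0.0015,0,0],[0.001,0,0,0],[0.002,0,0,0],[0.002,0,0,0],[0.002,0,0,0],[0.002,0,0,0]]}}

```text
clock: 6.8
eef_pos: [0.502, 0.0532, 0.0366]
tool_rot: [0.759, 0.651, -0.001, 0.002]
ft_force: [-0.3, -6.2, 4.3]
grip_width: 0.0317
```

>>> {"method": "send_rows", "body": {"moves": [[0.003,0,0,0],[0.003,0,0,0],[0.003,0,0,0],[0.003,0,0,0],[0.003,0,0,0],[0.003,0,0,0]]}}

```text
clock: 7.4
eef_pos: [0.5048, 0.0716, 0.0366]
tool_rot: [0.759, 0.651, -0.001, 0.001]
ft_force: [0.2, -5.9, 4.5]
grip_width: 0.0319
```

```bash
cat > slv.py <<'E'
from h import *
# rear end of sleeve, side cam and top cam: front of green in top view
import sys
ey=np.array([.1506,.9886]);c=np.array([.4985,.0407])
p,d=cams.camera("top")
cv2.imwrite(f"pics/{sys.argv[1]}.png",cv2.resize(p[200:290,260:420],None,fx=4.8,fy=4.8,interpolation=cv2.INTER_CUBIC))
h=cv2.cvtColor(p,cv2.COLOR_BGR2HSV)
m=((h[...,0]>55)&(h[...,0]<95)&(h[...,1]>90));m[:215]=0;m[285:]=0;m[:,:255]=0;m[:,405:]=0
v,u=np.nonzero(m);w=onz("top",np.c_[u,v],.096)[:,:2]
q=(w-c)@ey;print("rear,front mm (start -109/-110,+109/110)",1000*np.percentile(q,[1,99]), len(q))
E
python3 slv.py t5
```

```text
rear,front mm (start -109/-110,+109/110) [ 62.76764797 135.09071144] 238
```

View pics/t5.png

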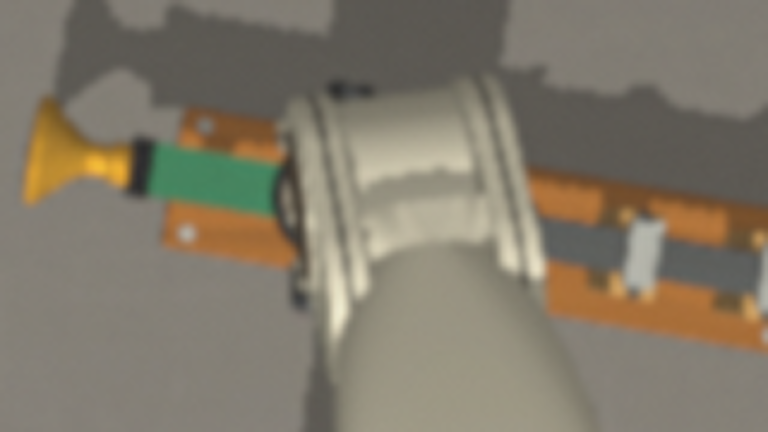

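>>> {"method": "send_rows", "body": {"moves": [[0.003,0,0,0],[0.003,0,0,0],[0.003,0,0,0],[0.003,0,0,0],[0.003,0,0,0],[0.003,0,0,0],[0.002,0,0,0]]}}

```text
clock: 8.15
eef_pos: [0.5079, 0.0918, 0.0366]
tool_rot: [0.759, 0.652, -0.001, 0.001]
ft_force: [-0.0, -4.9, 4.7]
grip_width: 0.0316
```

>>> {"method": "send_rows", "body": {"moves": [[0.001,0,0,0],[0.001,0,0,0],[0.001,0,0,0],[0.001,0,0,0]]}}

```text
clock: 8.55
eef_pos: [0.5085, 0.0956, 0.0365]
tool_rot: [0.759, 0.652, -0.001, 0.001]
ft_force: [0.6, -5.7, 4.8]
grip_width: 0.0316
```

>>> {"method": "send_rows", "body": {"moves": [[0.001,0,0,0],[0.001,0,0,0],[0.001,0,0,0]]}}

```text
clock: 8.85
eef_pos: [0.5089, 0.0986, 0.0366]
tool_rot: [0.759, 0.652, -0.001, 0.001]
ft_force: [-0.2, -5.8, 4.8]
grip_width: 0.0316
```

>>> {"method": "send_rows", "body": {"moves": [[0.001,0,0,0],[0.001,0,0,0],[0.001,0,0,0]]}}

```text
clock: 9.15
eef_pos: [0.5094, 0.1015, 0.0365]
tool_rot: [0.759, 0.651, -0.001, 0.001]
ft_force: [-0.7, -5.7, 4.5]
grip_width: 0.0315
```

>>> {"method": "send_rows", "body": {"moves": [[0.001,0,0,0],[0.001,0,0,0]]}}

```text
clock: 9.35
eef_pos: [0.5097, 0.1035, 0.0366]
tool_rot: [0.759, 0.651, -0.001, 0.001]
ft_force: [0.6, -5.2, 4.6]
grip_width: 0.031
```

>>> {"method": "send_rows", "body": {"moves": [[0.001,0,0,0],[0.001,0,0,0]]}}

```text
clock: 9.55
eef_pos: [0.51, 0.1055, 0.0366]
tool_rot: [0.759, 0.651, -0.001, 0.001]
ft_force: [-0.6, -6.1, 4.3]
grip_width: 0.0314
```

>>> {"method": "send_rows", "body": {"moves": [[0.001,0,0,0],[0.001,0,0,0]]}}

```text
clock: 9.75
eef_pos: [0.5103, 0.1075, 0.0366]
tool_rot: [0.759, 0.651, -0.001, 0.001]
ft_force: [0.7, -5.5, 5.8]
grip_width: 0.0315
```

>>> {"method": "send_rows", "body": {"moves": [[0.001,0,0,0],[0.001,0,0,0]]}}

```text
clock: 9.95
eef_pos: [0.5106, 0.1098, 0.0365]
tool_rot: [0.759, 0.652, -0.0, 0.001]
ft_force: [-0.3, -4.4, 5.4]
grip_width: 0.0314
```

>>> {"method": "send_rows", "body": {"moves": [[0.001,0,0,0],[0.001,0,0,0]]}}

```text
clock: 10.15
eef_pos: [0.5111, 0.1127, 0.0365]
tool_rot: [0.758, 0.652, 0.0, 0.0]
ft_force: [-0.1, -0.9, 5.7]
grip_width: 0.0315
```

The drag has dropped, so the button seems to be entering the hole. I'll continue 1 mm at a time.

>>> {"method": "send_rows", "body": {"moves": [[0.001,0,0,0],[0,0,0,0]]}}

```text
clock: 10.35
eef_pos: [0.5113, 0.1139, 0.0365]
tool_rot: [0.758, 0.652, 0.0, 0.0]
ft_force: [-0.3, -2.1, 6.0]
grip_width: 0.0313
```

>>> {"method": "send_rows", "body": {"moves": [[0.001,0,0,0],[0,0,0,0]]}}

```text
clock: 10.55
eef_pos: [0.5114, 0.1147, 0.0366]
tool_rot: [0.758, 0.652, 0.0, 0.0]
ft_force: [-0.3, -2.6, 6.2]
grip_width: 0.0315
```

>>> {"method": "send_rows", "body": {"moves": [[0.001,0,0,0],[0,0,0,0]]}}

```text
clock: 10.75
eef_pos: [0.5115, 0.1156, 0.0366]
tool_rot: [0.758, 0.652, 0.0, 0.0]
ft_force: [-0.4, -3.4, 6.5]
grip_width: 0.0313
```

>>> {"method": "send_rows", "body": {"moves": [[0.001,0,0,0],[0,0,0,0]]}}

```text
clock: 10.95
eef_pos: [0.5117, 0.1166, 0.0366]
tool_rot: [0.758, 0.652, 0.0, 0.0]
ft_force: [0.2, -2.5, 5.6]
grip_width: 0.0315
```

```bash
python3 slv.py t6; python3 look.py s6
```

```text
rear,front mm (start -109/-110,+109/110) [112.66441762 180.98019669] 232
pad 5 z [0.0615 0.0712 0.0747] ey 0.0612 ex [-0.0221 -0.0191]Traceback (most recent call last):
  File "look.py", line 13, in <module>
    print("pad",s.sum(),"z",np.percentile(P[s,2],[3,50,97]).round(4),"ey",np.median(b[s]).round(4),"ex",np.percentile(a[s],[5,95]).round(4))
                            ~~~~~~~~~~~~~^^^^^^^^^^^^^^^^^^
    return _quantile_unchecked(
        a, q, axis, out, overwrite_input, method, keepdims, weights)
    return _ureduce(a,
                    func=_quantile_ureduce_func,
    ...<5 lines>...
                    overwrite_input=overwrite_input,
                    method=method)
    r = func(a, **kwargs)
    result = _quantile(arr,
                       quantiles=q,
    ...<2 lines>...
                       out=out,
                       weights=wgt)
    slices_having_nans = np.isnan(arr[-1, ...])
                                  ~~~^^^^^^^^^
IndexError: index -1 is out of bounds for axis 0 with size 0
```

View pics/s6.png

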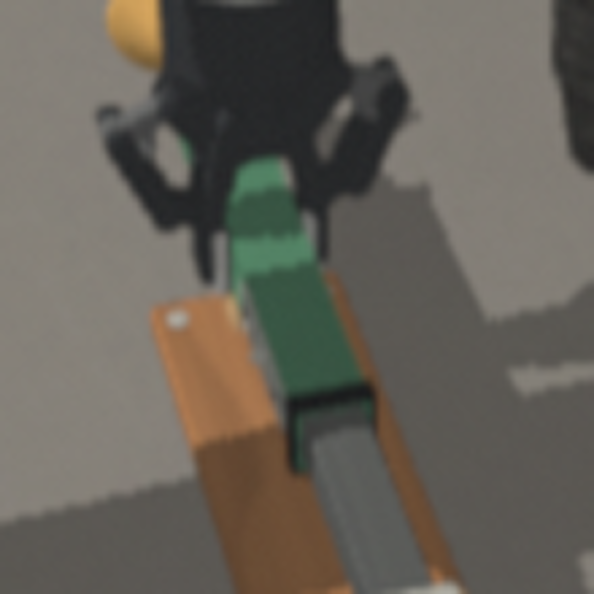

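>>> {"method": "send_rows", "body": {"moves": [[0.001,0,0,0],[0,0,0,0]]}}

```text
clock: 11.25
eef_pos: [0.5118, 0.1174, 0.0365]
tool_rot: [0.758, 0.652, 0.0, 0.0]
ft_force: [-0.4, -3.8, 5.7]
grip_width: 0.0318
```

Run:
```python
from h import *
p,d=cams.camera("side")
cv2.imwrite("pics/s7.png",cv2.resize(p[240:290,255:315],None,fx=12,fy=12,interpolation=cv2.INTER_CUBIC))
p=np.load("side0.npz")["p"]
cv2.imwrite("pics/s7b.png",cv2.resize(p[240:290,255:315],None,fx=12,fy=12,interpolation=cv2.INTER_CUBIC))
```

```text
(no output)
```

View pics/s7.png

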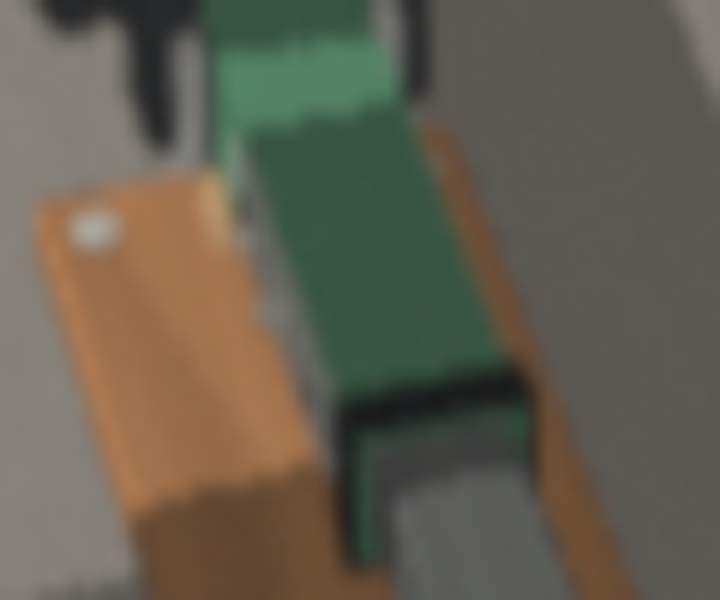

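View pics/s7b.png

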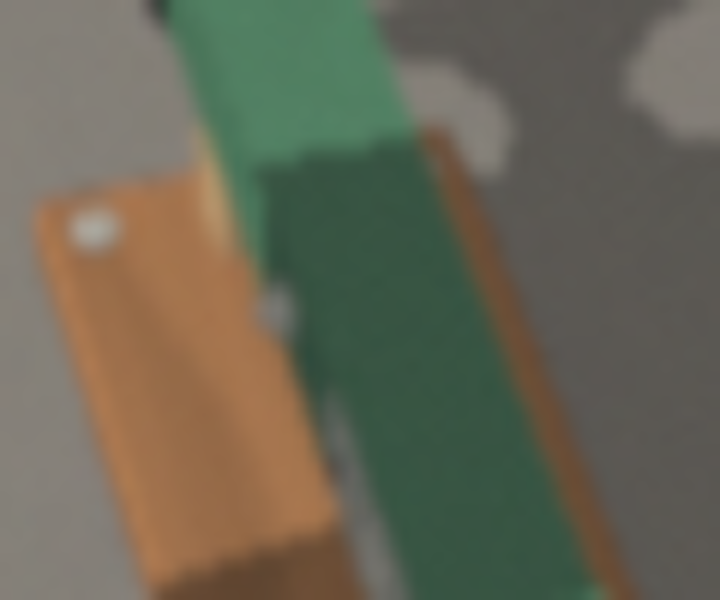

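The button sits at about (270, 305) in the zoomed picture. It stands proud of the plate's edge, much as it did in the first hole. Next is a light push to feel the lock.

>>> {"method": "send_rows", "body": {"moves": [[0.001,0,0,0],[0,0,0,0]]}}

```text
clock: 11.5
eef_pos: [0.5118, 0.1176, 0.0365]
tool_rot: [0.759, 0.652, -0.0, 0.001]
ft_force: [-0.4, -4.6, 5.6]
grip_width: 0.0316
```

>>> {"method": "send_rows", "body": {"moves": [[0.001,0,0,0],[0,0,0,0]]}}

```text
clock: 11.7
eef_pos: [0.5119, 0.1178, 0.0365]
tool_rot: [0.759, 0.651, -0.001, 0.001]
ft_force: [-0.0, -7.8, 8.2]
grip_width: 0.0315
```

It now stops at about 72 mm, with the force rising and no travel. I'll add a little more push, then pull back lightly to feel the other side.

>>> {"method": "send_rows", "body": {"moves": [[0.001,0,0,0],[0,0,0,0]]}}

```text
clock: 11.9
eef_pos: [0.5119, 0.118, 0.0365]
tool_rot: [0.759, 0.651, -0.002, 0.002]
ft_force: [-0.8, -10.5, 8.3]
grip_width: 0.0316
```

>>> {"method": "send_rows", "body": {"moves": [[-0.002,0,0,0],[-0.002,0,0,0],[-0.002,0,0,0],[0,0,0,0]]}}

```text
clock: 12.3
eef_pos: [0.5115, 0.1155, 0.0366]
tool_rot: [0.758, 0.652, 0.001, -0.0]
ft_force: [0.2, 1.5, 6.6]
grip_width: 0.0315
```

>>> {"method": "send_rows", "body": {"moves": [[-0.001,0,0,0],[-0.001,0,0,0],[0,0,0,0]]}}

```text
clock: 12.6
eef_pos: [0.5113, 0.1139, 0.0365]
tool_rot: [0.758, 0.652, 0.001, -0.001]
ft_force: [-0.7, 3.2, 5.9]
grip_width: 0.0313
```

>>> {"method": "send_rows", "body": {"moves": [[-0.001,0,0,0],[-0.001,0,0,0],[0,0,0,0]]}}

```text
clock: 12.9
eef_pos: [0.5112, 0.1133, 0.0365]
tool_rot: [0.758, 0.652, 0.002, -0.001]
ft_force: [0.4, 7.5, 4.5]
grip_width: 0.0318
```

>>> {"method": "send_rows", "body": {"moves": [[-0.001,0,0,0],[0,0,0,0]]}}

```text
clock: 13.1
eef_pos: [0.5112, 0.1131, 0.0366]
tool_rot: [0.758, 0.652, 0.003, -0.002]
ft_force: [1.3, 10.2, 3.5]
grip_width: 0.0315
```

It blocks both ways, at about 10 N. I'll relax the load, open, and lift clear.

>>> {"method": "send_rows", "body": {"moves": [[0.001,0,0,0],[0.001,0,0,0],[0.001,0,0,0],[0.001,0,-0.001,0],[0,0,0,0]]}}

```text
clock: 13.6
eef_pos: [0.5112, 0.1136, 0.0366]
tool_rot: [0.758, 0.652, -0.0, 0.0]
ft_force: [2.5, 0.6, -1.2]
grip_width: 0.0314
```

>>> {"method": "send_rows", "body": {"moves": [[0,0,0,0],[0,0,0,0],[0,0,0,0],[0,0,0,0],[0,0,0,0],[0,0,0,0],[0,0,0,0],[0,0,0,0]], "claw": 0.7}}

```text
clock: 14.4
eef_pos: [0.5111, 0.1135, 0.0372]
tool_rot: [0.758, 0.652, 0.0, 0.0]
ft_force: [0.4, 0.0, -0.5]
grip_width: 0.0724
```

>>> {"method": "send_rows", "body": {"moves": [[0,0,-0.005,0],[0,0,-0.01,0],[0,0,-0.02,0],[0,0,-0.02,0],[0,0,-0.02,0],[0,0,-0.02,0],[0,0,-0.02,0],[0,0,-0.02,0],[0,0,-0.02,0],[0,0,-0.02,0],[0,0,0,0],[0,0,0,0]]}}

```text
clock: 15.6
eef_pos: [0.5113, 0.1136, 0.2129]
tool_rot: [0.758, 0.652, 0.001, 0.0]
ft_force: [-0.8, -0.3, -0.2]
grip_width: 0.0726
```

```bash
python3 slv.py t8
python3 - <<'E'
from h import *
p,d=cams.camera("side")
cv2.imwrite("pics/s8.png",cv2.resize(p[240:290,255:315],None,fx=12,fy=12,interpolation=cv2.INTER_CUBIC))
cv2.imwrite("pics/s8full.png",p)
E
```

```text
rear,front mm (start -109/-110,+109/110) [ 99.12220028 177.62636184] 265
```

View pics/s8.png

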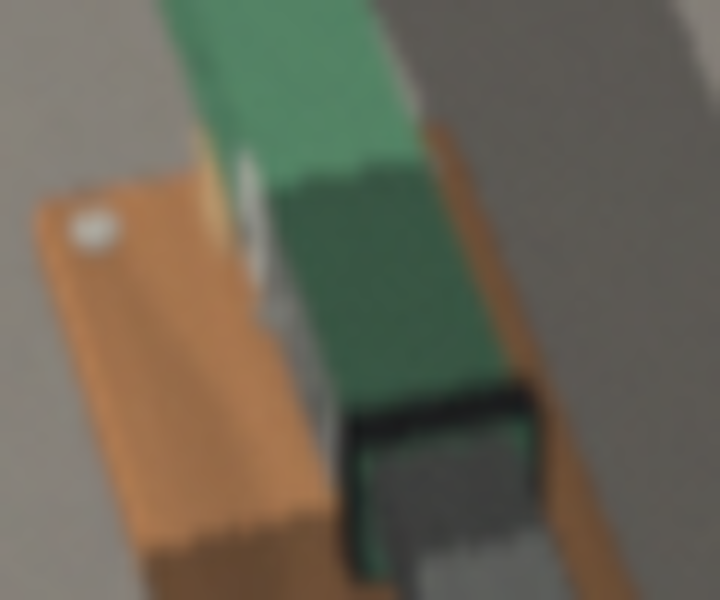

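View pics/s8full.png

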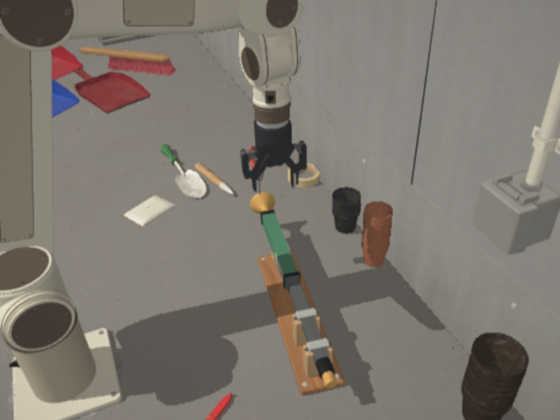

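Run:
```python
from h import *
p,d=cams.camera("side");f=np.load("side0.npz")
ey=np.array([.1506,.9886]);ex=np.array([.9886,-.1506]);t=np.array([.4993,.0458])
for nm,P0,D in(("start",f["p"],f["d"]),("now",p,d)):
  for v in range(262,270):
    for u in (276,277,278,279):
      P=dep("side",[[u,v]],[D[v,u]])[0];print(nm,u,v,P0[v,u],"ex %.0f ey %.0f z %.0f"%tuple(1000*np.r_[(P[:2]-t)@ex,(P[:2]-t)@ey,P[2]]),end=' | ')
    print()
```

```text
start 276 262 [ 79 107 106] ex -14 ey 25 z 67 | start 277 262 [67 86 66] ex -14 ey 12 z 78 | start 278 262 [63 78 55] ex -13 ey 4 z 86 | start 279 262 [64 80 54] ex -13 ey -3 z 92 | 
start 276 263 [ 80 109 120] ex -3 ey 77 z 15 | start 277 263 [78 93 84] ex -14 ey 15 z 73 | start 278 263 [77 88 74] ex -14 ey 0 z 86 | start 279 263 [68 82 61] ex -13 ey -6 z 92 | 
start 276 264 [ 86 111 131] ex -4 ey 73 z 16 | start 277 264 [ 96 107 107] ex -17 ey -1 z 85 | start 278 264 [ 96 104  98] ex -15 ey -1 z 84 | start 279 264 [76 89 73] ex -13 ey -4 z 87 | 
start 276 265 [ 98 117 139] ex -19 ey 1 z 80 | start 277 265 [109 117 121] ex -18 ey -5 z 86 | start 278 265 [108 115 113] ex -15 ey -3 z 83 | start 279 265 [85 96 84] ex -14 ey -8 z 87 | 
start 276 266 [ 96 115 139] ex -6 ey 63 z 18 | start 277 266 [108 116 123] ex -18 ey -3 z 81 | start 278 266 [107 113 112] ex -16 ey -6 z 83 | start 279 266 [87 97 86] ex -13 ey -4 z 81 | 
start 276 267 [ 86 113 148] ex -7 ey 63 z 15 | start 277 267 [ 94 111 131] ex -5 ey 59 z 18 | start 278 267 [ 95 106 108] ex -16 ey -5 z 79 | start 279 267 [82 92 80] e
[... 1156 characters left out ...]
 63 z 18 | now 277 266 [108 117 124] ex -18 ey -3 z 81 | now 278 266 [110 116 117] ex -16 ey -6 z 84 | now 279 266 [101 107 106] ex -15 ey -12 z 89 | 
now 276 267 [ 86 115 150] ex -7 ey 60 z 17 | now 277 267 [ 96 113 134] ex -5 ey 59 z 18 | now 278 267 [102 111 117] ex -16 ey -4 z 78 | now 279 267 [ 99 105 105] ex -15 ey -13 z 87 | 
now 276 268 [ 78 114 159] ex -8 ey 57 z 17 | now 277 268 [ 83 111 147] ex -5 ey 57 z 17 | now 278 268 [ 93 107 125] ex -16 ey -3 z 74 | now 279 268 [ 97 104 106] ex -15 ey -12 z 82 | 
now 276 269 [ 77 116 163] ex -8 ey 55 z 16 | now 277 269 [ 79 113 156] ex -7 ey 52 z 19 | now 278 269 [ 85 106 132] ex -4 ey 53 z 17 | now 279 269 [ 95 102 108] ex -16 ey -13 z 80 |
```

The depth at the button pixels matches the start: ex ≈ -18 to -20 mm at column 276–277, row 265. So the button stands fully proud in the second hole.

```bash
python3 -c "
from workcell import order;print(order.job_done())"
```

```text
the job is handed in; nothing more can be done
None
```

The lance is lengthened and locked in the second hole, and I handed the job in after about 16 s. I pinched the button flush (jaws at 32 mm), slid the sleeve out about 70 mm, felt the lock, released and lifted clear.

- **Lock felt both ways:** about 10 N stopped the sleeve outwards at about 72 mm of travel and inwards at about 67 mm. The wrist force along the tube stayed near 10 N, well under the 25 N limit.
- **Button out:** the final side view shows the button standing proud of the plate, and its depth readings match those at the start.
- **Bystanders:** the pots look unmoved in the last side picture. I judged that by eye only. The final top picture was used only to measure the sleeve.

These checks did not agree cleanly:

- **Pad height:** the pads were about 20–25 mm higher than the reported tool position implied. I set the grasp height from the depth image instead.
- **Play:** the gap between the two stops was about 4.5–5 mm, against the stated 3 mm. I put this down to give in the arm and pads, but did not check it.
- **Final sleeve position:** the top view read about 68 mm, near the inner end of that play.

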